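# Latch up the can caddy's handle and hold it out of the recycling drawer

## Task

Two carry caddies stand in the recycling drawer. Take the blue one with the crushed cans: while it still stands on the drawer floor, swing its folded yellow-gripped handle fully upright into its catches, then lift the caddy by that handle, level and with both cans in it, until its underside is about 10 cm above the drawer floor. Finish while holding it there, steady and level, touching nothing else, and leave the green caddy and the other things where they stand.

Things in the scene. Friction and masses are not known exactly. Their poses are not given: they have to be found in the camera images.
- drawer: white shallow plastic drawer, 360 (x) by 560 (y) mm, standing fixed on the counter; its origin is the underside's centre, at counter height; its floor is 12 mm above that, side walls and the near wall (-x) 45 mm high, grey front panel (+x side) 60 mm high. It does not move.
- can_caddy: blue open plastic caddy with upright ribs, 130 (its x) by 170 (its y) by 110 (z) mm, walls and floor 4 mm, 0.5 to 0.8 kg, loose on the drawer floor, holding two crushed cans; origin at the centre of its underside, z up. Its steel bail handle turns on pivots outside the two 170-mm-apart end walls, on a line along the caddy's y, 90 mm above the underside and at the middle in x. Black catches stand on the end walls just behind the upright position.
- can_handle (a joint): angle of the blue caddy's handle in rad: 0 = folded out level towards the caddy's own -x side, 1.571 = upright in its catches, a hard stop. The bar is 100 mm from the pivot line. A stiff hinge: it stays where it is left, and about 1 N square to the handle at the bar turns it; a level push of more than about 3 N at the bar can tip the caddy. At the start it is 0.6 to 1.0.
- can_grip (a point): centre of the yellow round grip sleeve on the blue caddy's handle: 12 mm thick, 90 mm long, lying along the caddy's y; 100 mm from the pivot line; the bare steel bar on both sides is 7 mm thick and the whole handle 193 mm wide. Upright, this point is 190 mm above the caddy's underside.
- can_hinge (a point): point on the handle's pivot line in the middle of the blue caddy, 90 mm above its underside
- can_a: crushed bare-metal can, 64 mm wide, 37 mm high, loose in the blue caddy; origin at its underside's centre
- can_b: crushed red can, 64 mm wide, 37 mm high, loose in the blue caddy; origin at its underside's centre
- plastic_caddy: green caddy of the same shape and size with a white handle grip, holding a small clear bottle (150 mm tall) and a white yogurt cup; to be left alone; origin at its underside's centre. Either caddy may be the left one.
- steel_lid: round steel lid, 86 mm across, 12 mm high, lying on the counter; leave alone; origin at its underside's centre
- jar: glass jar with a brass lid, 72 mm wide, 110 mm tall, on the counter; leave alone; origin at its underside's centre
- pet_bottle: clear bottle with green band, 66 mm wide, 210 mm tall, on the counter; leave alone; origin at its underside's centre
- can_c: crushed bare-metal can, 64 mm wide, 45 mm high, on the counter beside the drawer; leave alone; origin at its underside's centre
There are look-alikes about, which are no part of the job. Leave any purple or turquoise look-alike of the can_a alone.

How it is judged (in metres and radians):
On the way, in this order (a step that is already met when the one before it is completed fails the run):
1. the blue caddy's handle is upright in its catches (within 0.1 rad of the stop) while the caddy still stands on the drawer floor (value of joint can_handle above 1.47 rad and z of can_caddy in the frame of drawer below 0.02 m and angle between can_caddy's own z axis and vertical below 0.08 rad), for 0.2 s.
2. the caddy is held up level by its handle, its underside 65 to 160 mm above the drawer floor, for a second (z of can_caddy in the frame of drawer between 0.077 and 0.172 m and angle between can_caddy's own z axis and vertical below 0.14 rad and contact force between can_caddy and the fingers above 2 N and linear speed of can_caddy below 0.04 m/s), for 1 s.
At the end, for the whole second after the job is handed in: The blue caddy hangs from the fingers alone, gripped within 60 mm of its grip's centre, handle upright (within 0.15 rad), underside 65 to 160 mm above the drawer floor, tilted under 0.14 rad, moving under 30 mm/s and 0.2 rad/s, touching nothing else, both cans in it (z of can_caddy in the frame of drawer between 0.077 and 0.172 m and angle between can_caddy's own z axis and vertical below 0.14 rad and value of joint can_handle above 1.42 rad and linear speed of can_caddy below 0.03 m/s and angular speed of can_caddy below 0.2 rad/s and contact force between can_caddy and the fingers above 2 N and contact force between can_caddy and drawer below 0.1 N and contact force between can_caddy and plastic_caddy below 0.1 N and contact force between can_caddy and jar below 0.1 N and contact force between can_caddy and pet_bottle below 0.1 N and distance between the grasp point and can_grip below 0.06 m and horizontal distance between each of can_a, can_b and can_caddy below 0.09 m and z of can_a in the frame of can_caddy between -0.005 and 0.08 m and z of can_b in the frame of can_caddy between -0.005 and 0.08 m); the arm keeps its last pose, push and grip.
It fails at once if the green caddy is disturbed (moved 25 mm or tipped) (distance of plastic_caddy from where it was at the start of the episode above 0.025 m or angle between plastic_caddy's own z axis and vertical above 0.2 rad).
It fails at once if the blue caddy is tipped more than 0.4 rad (23 degrees) (angle between can_caddy's own z axis and vertical above 0.4 rad).
It fails at once if a thing on the counter is disturbed (moved 30 mm) (distance of any of steel_lid, jar, pet_bottle, can_c from where it was at the start of the episode above 0.03 m).
It also fails if it takes over 48 s, if anything falls off the work surface, if the arm or the gripper's body presses on something with over 40 N, if the wrist force passes 120 N, or if a joint passes its speed limit or range.

## Robot

A 6-joint arm with a two-finger parallel gripper is mounted at the origin on the work surface. World frame = base frame: x ahead of the robot, y to its left, z up, the work surface at z = 0. Lengths are in m, angles in degrees, forces in N, time in s.
With the tool pointing down it reaches from about 0.4 to 0.825 m from the base axis. Payload 7 kg.
Tool frame: the origin (TCP) lies midway between the tips of the shut fingers; the grasp point (between the pads) lies 19 mm behind it; x points along the fingers, z is the direction in which the jaws open and shut, and the axes are right-handed (so a half turn about x gives the same grasp; the last joint's range is limited). The gripper opens to 88 mm and grips with 3 to 60 N. Pads are 19 mm wide; open, the fingers measure 130 mm over their backs; the gripper's body (78 mm by 193 mm) begins 47 mm behind the grasp point.
Start: joints at [92.939, 20.546, 0.682, 0, -70.136, -16.507], TCP at [0.158, 0.656, 0.227] pointing down, gripper open.
Joint ranges: [-176.03, 176.03], [-82.01, 121.73], [-58.28, 71.71], [-173.87, 95.51], [-174.79, -0.11], [-173.66, 173.66]. Speed limits (degrees/s): [136.94, 136.94, 172.46, 180, 180, 180].

## Interface

Orientations are given as [roll, pitch, yaw] about the fixed x, y, z axes, in that order (R = Rz(yaw) Ry(pitch) Rx(roll)).
In Python, from plant import get_state, capture, close_job gives the robot as it stands.
- The arm moves only by the tool play_rows, never from a script. Its argument "series" is one flat list of numbers, 4 for each row, row after row: the shift along the tool's x, y, z in m, then the turn about the tool's x in rad. In form: [tx, ty, tz, spin, tx, ty, tz, spin, ...]. A call has exactly 5 rows; each row shifts and turns the commanded pose from where the row before left it, along the tool's axes as they then stand; what a row does not reach is not made up. A row lasts 1/12 s, in which the tool goes at most 41.7 mm and 7.16 degrees, less where a joint would pass 70% of its speed; a pose out of reach is approached as far as the arm can. A call is refused whole if a number of a shift passes 0.0417 or a number of a turn 0.125, either way. A call with a gripper value outside its range is refused whole. "jaw" is the opening in per cent of the stroke, from 0 (shut) to 100 (fully open), set as the call begins (left out, the last holds). The fingers move at their own pace and stop on an object; "squeeze" is the grip in N (left out, the last holds). Time passes only in rows, so rows that do not move let the fingers close, or fill a call up. It gives the time, the measured TCP pose, the force and the opening at its end, in the units of the state.
- get_state(): the state, without advancing time (a new reading comes with each control period).
- capture(name): name is "side" or "top"; returns a dict with "img" (420x560x3 uint8, blue, green, red), "K" (3x3 intrinsics, pixels), "k1" (the pictures are not rectified: a ray, as slopes to the right and down, at radius r is drawn at 1 + k1 r^2 times it, then the intrinsics apply), "world_from_camera" (4x4, takes a point from camera to world coordinates). Camera axes: x right, y down, z forward; pixel columns grow to the right and rows downward; lengths in m; the calibration is good to about 2 mm. A picture is of the moment at which its call begins. There is no depth.
- close_job(): hands the job in, once; it reports no verdict.
The state is a dict: "time_s": time; "joints": joint angles; "qd": joint speeds; "joint_torque": joint torques, N m; "tcp_pos": TCP position; "eef_rot": TCP orientation; "contact_force": force on the tool from outside, world axes, zero at the start; "moment": the same for the moment, N m; "gripper_width": finger opening in m.
Only numpy, scipy, OpenCV 4.12 (cv2) and the standard library are available. Lean on these libraries where they do the work, as an engineer would, in place of code of your own. Each camera call takes 0.05 s, during which the arm holds its last target.

## Working session

There is one attempt and no reset: what is moved stays moved. The work goes in short steps, Python scripts to look and compute and a tool call to move; the robot and the scene stay as the last step left them, time stands still between calls to the robot, and variables do not carry over. Pictures are saved under pics/ and viewed, and the job is handed in when it is done.

Besides the shell and the picture viewer there is one more tool, called after "Call:" as name(argument=value, ...) on one line, values as JSON. play_rows: Moves the arm, as the interface text tells. Its arguments: {"type":"object","properties":{"series":{"type":"array","items":{"type":"number"}},"jaw":{"type":"number"},"squeeze":{"type":"number"}},"required":["series"]}

```bash
mkdir -p pics
cat > h.py <<'E'
import numpy as np,cv2,pickle
from plant import get_state,capture,close_job
def snap(n,tag):
    c=capture(n); cv2.imwrite(f'pics/{tag}.png',c['img']); pickle.dump(c,open(f'pics/{tag}.pkl','wb')); return c
def load(tag): return pickle.load(open(f'pics/{tag}.pkl','rb'))
def proj(c,P):
    T=np.linalg.inv(c['world_from_camera']); P=np.atleast_2d(P); p=P@T[:3,:3].T+T[:3,3]
    s=p[:,:2]/p[:,2:]; r2=(s**2).sum(1,keepdims=True); s=s*(1+c['k1']*r2)
    return s@np.array(c['K'])[:2,:2].T+np.array(c['K'])[:2,2]
def ray(c,uv):
    uv=np.atleast_2d(np.array(uv,float)); K=np.array(c['K'])
    n=cv2.undistortPoints(uv[:,None],K,np.array([c['k1'],0,0,0,0.]))[:,0]
    T=np.array(c['world_from_camera']); d=np.c_[n,np.ones(len(n))]@T[:3,:3].T
    return T[:3,3],d
def atz(c,uv,z):
    o,d=ray(c,uv); return o+d*((z-o[2])/d[:,2])[:,None]
E
python3 - <<'E'
from h import *
for n in('side','top'):
    c=snap(n,n+'0'); print(c['K'],c['k1'],c['world_from_camera'])
print(get_state())
E
```

```text
[[467.93117786   0.         280.31069436]
 [  0.         467.93117786 210.41488485]
 [  0.           0.           1.        ]] -0.09403474910031677 [[ 0.96874253 -0.19648931  0.15142609  0.25960913]
 [-0.24764632 -0.73042173  0.63651818 -0.9037908 ]
 [-0.01446411 -0.65412235 -0.75625045  1.16248588]
 [ 0.          0.          0.          1.        ]]
[[424.64505726   0.         282.40232649]
 [  0.         424.64505726 210.86073793]
 [  0.           0.           1.        ]] -0.1267303782170094 [[ 6.26462057e-05 -9.94449137e-01  1.05218393e-01  3.95305193e-01]
 [-9.99992026e-01 -4.82435662e-04 -3.96425009e-03  1.21653174e-02]
 [ 3.99300618e-03 -1.05217305e-01 -9.94441237e-01  1.14239870e+00]
 [ 0.00000000e+00  0.00000000e+00  0.00000000e+00  1.00000000e+00]]
{'time_s': 0.1, 'joints': array([ 9.29376953e+01,  2.05870847e+01,  6.37406566e-01, -1.77075831e-02,
       -7.01363360e+01, -1.65070893e+01]), 'qd': array([-0.05633309, -0.11707516,  0.05546019,  0.07372275,  0.03507677,
        0.01031561]), 'joint_torque': array([-2.18718931e-03, -5.84167564e+01,  2.93749917e+01,  7.01550141e+00,
        1.01355326e-02, -5.56692817e-05]), 'tcp_pos': array([0.15829309, 0.65570805, 0.22570698]), 'eef_rot': array([  5.55499319,  89.91238928, -98.02043006]), 'contact_force': array([-0.02770028, -0.09738427,  0.40200524]), 'moment': array([ 0.00203884, -0.01305989, -0.0017378 ]), 'gripper_width': 0.08795828195399542}
```

View pics/side0.png

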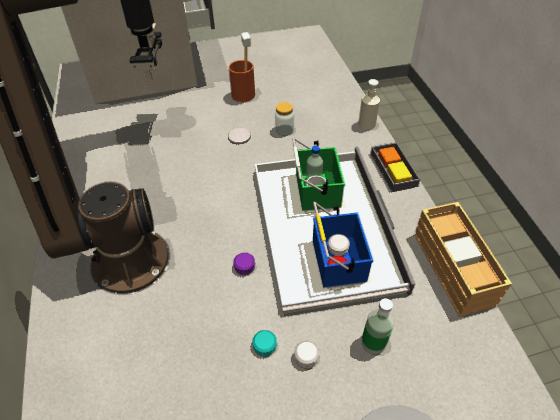

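View pics/top0.png

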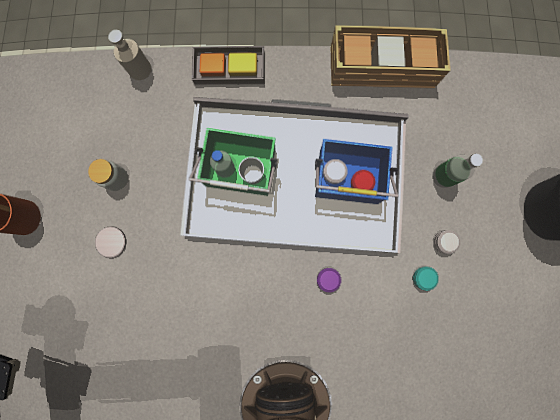

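Run:
```python
from h import *
s=load('side0')['img'];t=load('top0')['img']
cv2.imwrite('pics/sc.png',cv2.resize(s[190:300,280:400],None,fx=5,fy=5,interpolation=cv2.INTER_CUBIC))
cv2.imwrite('pics/tc.png',cv2.resize(t[130:230,300:420],None,fx=6,fy=6,interpolation=cv2.INTER_CUBIC))
```

```text
(no output)
```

View pics/sc.png

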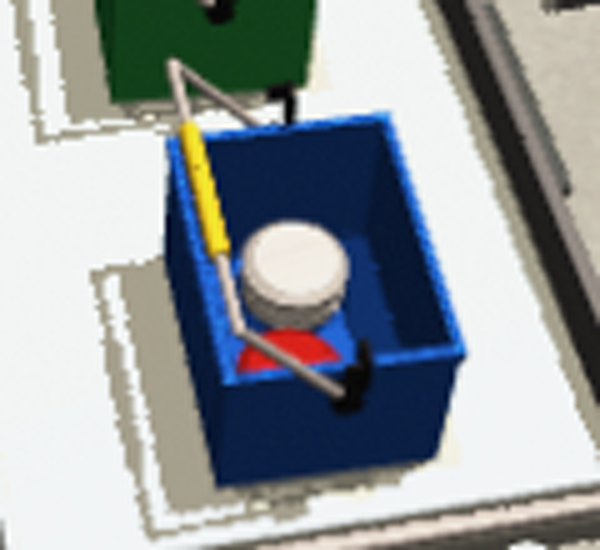

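View pics/tc.png

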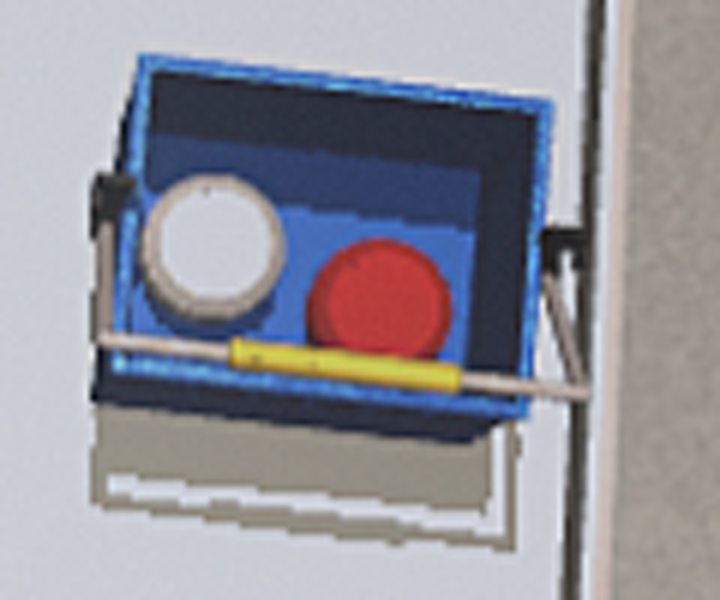

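```bash
cat > fit.py <<'E'
from h import *
from scipy.optimize import least_squares
def model(p):
    x,y,yaw,th=p; z0=.012
    L=np.array([[.065,.085,.11],[.065,-.085,.11],[-.065,-.085,.11],[-.065,.085,.11]]+
      [[-.1*np.cos(th),s,.09+.1*np.sin(th)] for s in(.093,.045,-.045,-.093)])
    c,s=np.cos(yaw),np.sin(yaw)
    return np.c_[x+c*L[:,0]-s*L[:,1],y+s*L[:,0]+c*L[:,1],L[:,2]+z0]
E
python3 - <<'E'
from fit import *
T,S=load('top0'),load('side0')
n=np.nan
t=np.array([[138,55],[553,100],[527,418],[n,n],[104,338],[231,352],[461,377],[583,393]])/6+[300,130]
s=np.array([[390,112],[465,355],[225,385],[167,138],[173,65],[190,125],[220,253],[238,328]])/5+[280,190]
def f(p):
    P=model(p); return np.r_[(proj(T,P)-t).ravel(),(proj(S,P)-s).ravel()][~np.isnan(np.r_[t.ravel(),s.ravel()])]
r=least_squares(f,[.45,-.17,0,.8],loss='soft_l1'); print(r.x,np.degrees(r.x[2]),np.round(f(r.x),1))
P=model(r.x);print(P.round(4)); print('grip',P[4:].mean(0))
# other tall things
for nm,uv,z in(('jar',(100,171),.11),('bottle',(475,160),.21),('greenbottle',(217,156),.166),('lid',(110,242),.012)): print(nm,atz(T,uv,z))
E
```

```text
[ 0.60828258 -0.17236933 -0.11439455  0.88013085] -6.5543249885592925 [ 1.2 -0.4 -0.3  0.3 -0.2 -1.3  0.3 -0.7 -0.2 -0.6  0.  -0.3  0.  -0.5
 -0.9  0.4 -0.8 -0.8 -0.1 -0.8 -0.   0.2 -0.5 -0.4 -0.7  0.5 -0.4  0.8
 -0.3  0.6]
[[ 0.6826 -0.0953  0.122 ]
 [ 0.6632 -0.2642  0.122 ]
 [ 0.534  -0.2494  0.122 ]
 [ 0.5534 -0.0805  0.122 ]
 [ 0.5556 -0.0727  0.1791]
 [ 0.5501 -0.1204  0.1791]
 [ 0.5399 -0.2098  0.1791]
 [ 0.5344 -0.2575  0.1791]]
grip [ 0.54499392 -0.1650977   0.17908222]
jar [[0.60576241 0.46970171 0.11      ]]
bottle [[ 0.61231254 -0.43642401  0.21      ]]
greenbottle [[0.62846383 0.16231171 0.166     ]]
lid [[0.42974069 0.47532348 0.012     ]]
```

Call:
play_rows(series=[-0.015,0.02,0.01,0,-0.015,0.028,0.014,0,-0.015,0.028,0.014,0,-0.015,0.028,0.014,0,-0.015,0.028,0.014,0])

```text
time_s: 0.52
tcp_pos: [0.2719, 0.5598, 0.3018]
eef_rot: [-3.4, 89.9, -107.0]
contact_force: [0.2, 0.4, -0.3]
gripper_width: 0.0874
```

Call:
play_rows(series=[-0.015,0.028,0.014,0,-0.01,0.028,0.014,0,0,0.028,0.014,0,0,0.028,0.014,0,0,0.028,0.014,0], jaw=40)

```text
time_s: 0.93
tcp_pos: [0.3917, 0.4589, 0.3266]
eef_rot: [-102.9, 90.0, 153.5]
contact_force: [-0.2, 1.0, -0.7]
gripper_width: 0.0597
```

Call:
play_rows(series=[0,0.015,0.028,0,0,0.015,0.028,0,0,0.015,0.028,0,0,0.015,0.028,0,0,0.015,0.028,0])

```text
time_s: 1.35
tcp_pos: [0.4309, 0.3047, 0.3262]
eef_rot: [-37.2, 90.0, -140.8]
contact_force: [-0.1, 0.3, 0.5]
gripper_width: 0.0355
```

Call:
play_rows(series=[0,0.015,0.028,0,0,0.015,0.028,0,0,0.015,0.028,0,0,0.015,0.028,0,0,0.015,0.028,0])

```text
time_s: 1.77
tcp_pos: [0.4708, 0.1512, 0.3265]
eef_rot: [-97.6, 90.0, 158.9]
contact_force: [0.5, -0.0, 0.1]
gripper_width: 0.035
```

Call:
play_rows(series=[0,0.015,0.028,0,0,0.015,0.028,0,0,0.015,0.028,0,0,0.015,0.028,0,0,0.015,0.028,0])

```text
time_s: 2.18
tcp_pos: [0.5109, -0.0025, 0.3264]
eef_rot: [-100.8, 90.0, 155.6]
contact_force: [0.2, 1.3, -0.0]
gripper_width: 0.0352
```

Call:
play_rows(series=[0,0,0,0.12,0,0,0,0.12,0,0,0,0.12,0,0,0,0.12,0,0,0,0.12])

```text
time_s: 2.6
tcp_pos: [0.5108, -0.0012, 0.3262]
eef_rot: [-37.9, 90.0, -176.3]
contact_force: [0.1, -0.6, -0.2]
gripper_width: 0.0348
```

Call:
play_rows(series=[0,0,0,0.12,0,0,0,0.12,0,0,0,0.12,0,0,0,0.12,0,0,0,0.12])

```text
time_s: 3.02
tcp_pos: [0.5108, -0.001, 0.3262]
eef_rot: [-0.9, 90.0, -173.5]
contact_force: [-0.4, -0.9, -0.0]
gripper_width: 0.0351
```

Call:
play_rows(series=[0,0,0,0.12,0,0,0,0.12,0,0,0,0,0,0,0,0,0,0,0,0])

```text
time_s: 3.43
tcp_pos: [0.511, -0.0009, 0.3264]
eef_rot: [13.3, 90.0, -172.6]
contact_force: [-0.3, -0.3, -0.1]
gripper_width: 0.0351
```

Call:
play_rows(series=[0,0.032,-0.01,0,0,0.032,-0.01,0,0,0.032,-0.01,0,0,0.032,-0.01,0,0,0.032,-0.01,0])

```text
time_s: 3.85
tcp_pos: [0.5439, -0.1668, 0.3266]
eef_rot: [-162.4, 90.0, 11.8]
contact_force: [0.4, 0.2, -0.3]
gripper_width: 0.0349
```

Call:
play_rows(series=[0.025,0,0,0.01,0.03,0,0,0,0.02,0,0,0,0.01,0,0,0,0,0,0,0])

```text
time_s: 4.27
tcp_pos: [0.5426, -0.1652, 0.2392]
eef_rot: [2.8, 89.8, 176.2]
contact_force: [0.0, -0.4, 0.7]
gripper_width: 0.0351
```

Run:
```python
from h import *
s=snap('side','side1')['img'];t=snap('top','top1')['img']
a=cv2.resize(s[170:290,270:400],(390*2-390,360),interpolation=cv2.INTER_CUBIC)
b=cv2.resize(t[120:240,290:420],(390,360),interpolation=cv2.INTER_CUBIC)
cv2.imwrite('pics/c1.png',np.hstack([a,b]))
```

```text
(no output)
```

View pics/c1.png

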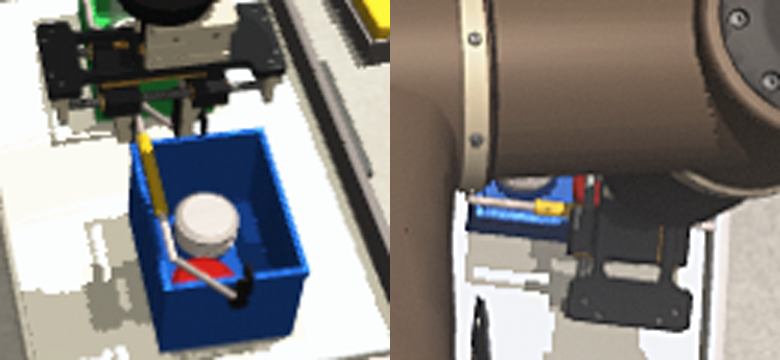

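The side crop shows the open fingers straddling the yellow sleeve's plane (side px ~(318,212)), and the caddy and cans are unchanged. I'm lowering around the sleeve.

Call:
play_rows(series=[0.02,0,0,0,0.02,0,0,0,0.02,0,0,0,0.012,0,0,0,0.006,0,0,0])

```text
time_s: 4.78
tcp_pos: [0.5442, -0.1651, 0.1636]
eef_rot: [-178.9, 90.0, -5.4]
contact_force: [-0.2, -0.4, 0.9]
gripper_width: 0.0353
```

Run:
```python
from h import *
c=snap('side','side2');s=c['img']
st=get_state();print(st['tcp_pos'],st['contact_force'])
g=st['tcp_pos']+[0,0,.019]
print(proj(c,[g,st['tcp_pos']]))
cv2.imwrite('pics/c2.png',cv2.resize(s[170:290,270:400],None,fx=5,fy=5,interpolation=cv2.INTER_CUBIC))
```

```text
[ 0.54400243 -0.16504944  0.16312136] [ 0.02455581  0.04493729 -0.87699476]
[[320.0859302  227.48405431]
 [319.73443125 231.86840905]]
```

View pics/c2.png

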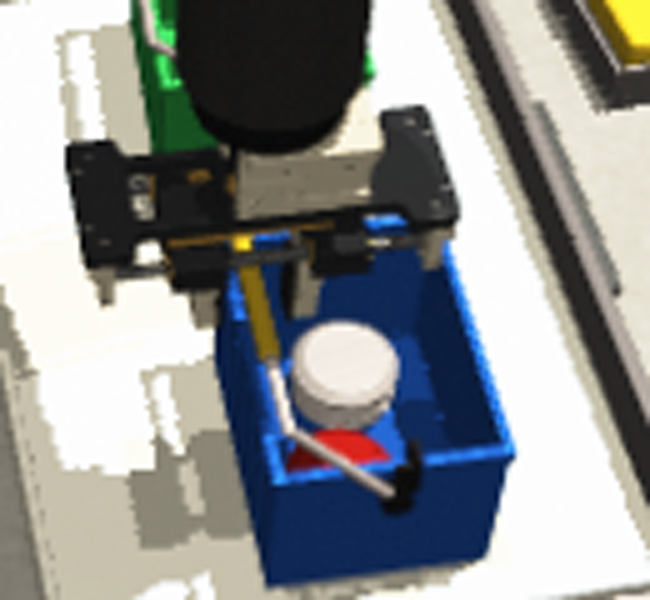

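Call:
play_rows(series=[0,0,0,0,0,0,0,0,0,0,0,0,0,0,0,0,0,0,0,0], jaw=20, squeeze=5)

```text
time_s: 5.25
tcp_pos: [0.5442, -0.1654, 0.1644]
eef_rot: [-175.5, 89.9, -2.2]
contact_force: [0.2, -0.2, 0.0]
gripper_width: 0.0178
```

Call:
play_rows(series=[-0.002,0,-0.003,0,-0.004,0,-0.005,0,-0.0035,0,-0.005,0,-0.003,0,-0.005,0,-0.0025,0,-0.005,0])

```text
time_s: 5.67
tcp_pos: [0.5674, -0.1682, 0.1792]
eef_rot: [162.3, 90.0, -24.3]
contact_force: [-2.3, 1.0, 1.7]
gripper_width: 0.0178
```

Call:
play_rows(series=[-0.0025,0,-0.005,0,-0.002,0,-0.005,0,-0.0015,0,-0.005,0,-0.0015,0,-0.005,0,-0.001,0,-0.004,0])

```text
time_s: 6.08
tcp_pos: [0.5913, -0.1708, 0.1871]
eef_rot: [176.0, 90.0, -10.7]
contact_force: [-0.9, 0.6, 0.1]
gripper_width: 0.0178
```

Run:
```python
from h import *
c=snap('side','side3');s=c['img']
st=get_state();print(st['tcp_pos'],st['contact_force'],st['gripper_width'])
a=np.radians(-6.55);d=st['tcp_pos'][:2]-[.6083,-.1724];print('local',d[0]*np.cos(a)+d[1]*np.sin(a),-d[0]*np.sin(a)+d[1]*np.cos(a))
cv2.imwrite('pics/c3.png',cv2.resize(s[170:290,270:400],None,fx=5,fy=5,interpolation=cv2.INTER_CUBIC))
```

```text
[ 0.59185894 -0.17094334  0.18719545] [ 1.66228573 -0.91602339  0.50466963] 0.01740861921468386
local -0.016499901906619173 -0.00042828731697595033
```

View pics/c3.png

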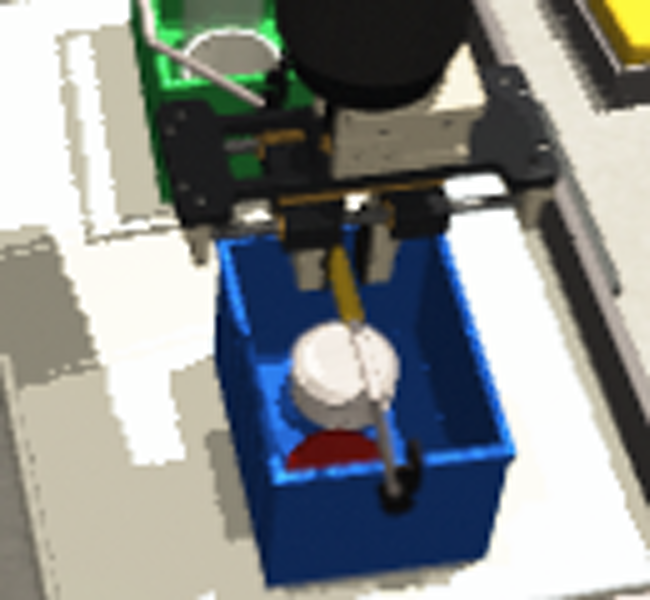

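The handle has swung most of the way and the caddy hasn't moved. I'm going on slowly.

Call:
play_rows(series=[0,0,-0.003,0,0,0,-0.003,0,0,0,-0.003,0,0.001,0,-0.002,0,0.001,0,-0.002,0])

```text
time_s: 6.55
tcp_pos: [0.6036, -0.1723, 0.185]
eef_rot: [-156.5, 90.0, 16.8]
contact_force: [-0.5, -0.9, 0.7]
gripper_width: 0.0177
```

Call:
play_rows(series=[0,0,-0.001,0,0,0,-0.001,0,0,0,0,0,0,0,0,0,0,0,0,0])

```text
time_s: 6.97
tcp_pos: [0.6055, -0.1725, 0.1852]
eef_rot: [-179.4, 90.0, -6.1]
contact_force: [-0.1, -0.2, 0.4]
gripper_width: 0.0174
```

Run:
```python
from h import *
c=snap('side','side4');s=c['img']
st=get_state();print(st['tcp_pos'],st['contact_force'],st['gripper_width'])
a=np.radians(-6.55);d=st['tcp_pos'][:2]-[.6083,-.1724];print('local',d[0]*np.cos(a)+d[1]*np.sin(a),-d[0]*np.sin(a)+d[1]*np.cos(a))
from fit import model
for th in(1.37,1.47,1.571):print(th,((proj(c,model([.6083,-.1724,-.1144,th])[4:])-[270,170])*5).round()[[2,3]])
cv2.imwrite('pics/c4.png',cv2.resize(s[170:290,270:400],None,fx=5,fy=5,interpolation=cv2.INTER_CUBIC))
```

```text
[ 0.60550192 -0.1725079   0.18515899] [0.44645069 0.95590554 0.66488979] 0.017554667871799656
local -0.002767505262957977 -0.00042637053040827234
1.37 [[353. 323.]
 [374. 396.]]
1.47 [[372. 319.]
 [393. 392.]]
1.571 [[391. 316.]
 [412. 389.]]
```

View pics/c4.png

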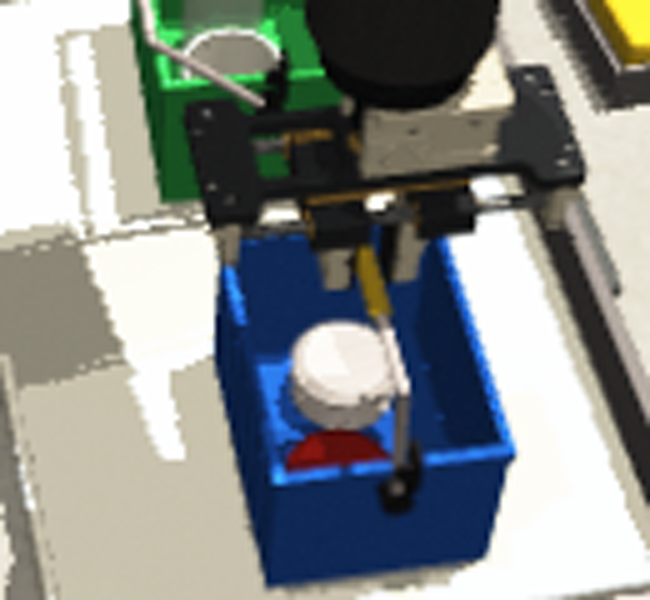

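The bar corner is at crop (402,392), which is about 1.51 rad. The stop's bar corner would be at (412,389). I'll make a small further push, then close.

Call:
play_rows(series=[0,0,-0.001,0,0,0,-0.001,0,0,0,-0.001,0,0,0,0,0,0,0,0,0])

```text
time_s: 7.43
tcp_pos: [0.6085, -0.1729, 0.185]
eef_rot: [170.0, 90.0, -16.6]
contact_force: [-0.3, -0.3, -0.3]
gripper_width: 0.0176
```

Call:
play_rows(series=[0,0,0,0,0,0,0,0,0,0,0,0,0,0,0,0,0,0,0,0], jaw=0, squeeze=6)

```text
time_s: 7.85
tcp_pos: [0.6083, -0.1728, 0.185]
eef_rot: [-2.5, 90.0, 170.8]
contact_force: [-1.0, 0.1, -0.8]
gripper_width: 0.0122
```

Run:
```python
from h import *
c=snap('side','side5');s=c['img']
st=get_state();print(st['tcp_pos'],st['contact_force'],st['gripper_width'])
cv2.imwrite('pics/c5.png',cv2.resize(s[170:290,270:400],None,fx=5,fy=5,interpolation=cv2.INTER_CUBIC))
```

```text
[ 0.60836281 -0.1728677   0.18506333] [-0.94478461 -0.85210061  0.32264612] 0.01190766759163519
```

View pics/c5.png

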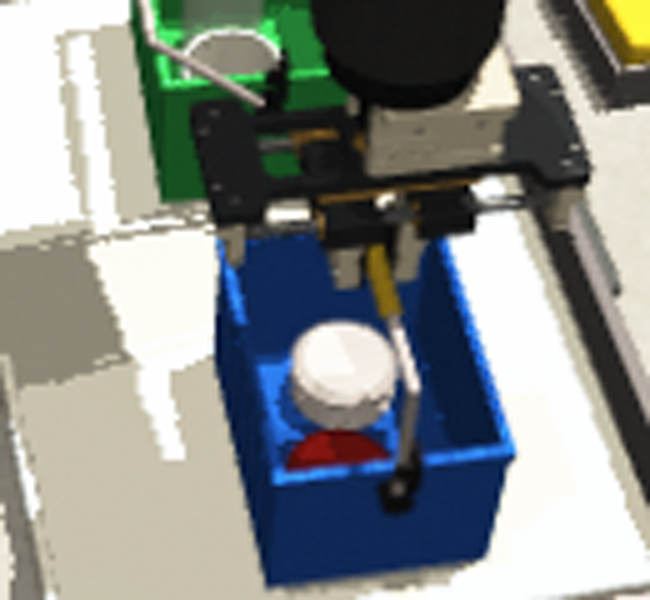

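Gripped at 12 mm, with the handle at its stop (corner at (413,390)). I'm firming the grip and lifting.

Call:
play_rows(series=[0,0,0,0,0,0,0,0,0,0,0,0,0,0,0,0,0,0,0,0], squeeze=35)

```text
time_s: 8.32
tcp_pos: [0.6084, -0.1729, 0.185]
eef_rot: [20.0, 90.0, -166.6]
contact_force: [-0.5, 0.7, -0.3]
gripper_width: 0.0108
```

Call:
play_rows(series=[-0.001,0,0,0,-0.002,0,0,0,-0.003,0,0,0,-0.003,0,0,0,-0.003,0,0,0])

```text
time_s: 8.73
tcp_pos: [0.6082, -0.1728, 0.1969]
eef_rot: [-4.7, 90.0, 168.6]
contact_force: [-1.0, -1.0, -7.6]
gripper_width: 0.011
```

Call:
play_rows(series=[-0.003,0,0,0,-0.003,0,0,0,-0.003,0,0,0,-0.003,0,0,0,-0.003,0,0,0])

```text
time_s: 9.15
tcp_pos: [0.6084, -0.1728, 0.2124]
eef_rot: [-140.6, 90.0, 32.7]
contact_force: [-0.4, 0.1, -7.0]
gripper_width: 0.0108
```

Run:
```python
from h import *
c=snap('side','side6');s=c['img']
st=get_state();print(st['tcp_pos'],st['contact_force'],st['gripper_width'])
cv2.imwrite('pics/c6.png',cv2.resize(s[160:290,270:400],None,fx=4.5,fy=4.5,interpolation=cv2.INTER_CUBIC))
```

```text
[ 0.60872308 -0.17293158  0.21313055] [-0.17443222 -0.52422211 -7.52408489] 0.010672094574587617
```

View pics/c6.png

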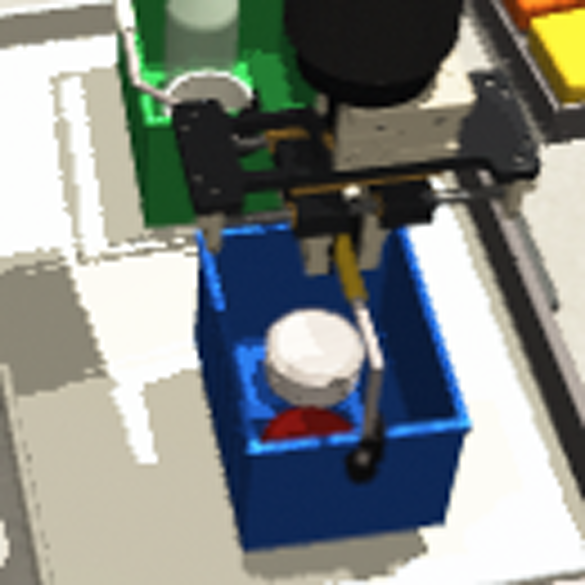

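The caddy is off the floor with both cans in it: weight about 7.5 N, lifted 27 mm. I'm continuing to 100 mm.

Call:
play_rows(series=[-0.003,0,0,0,-0.004,0,0,0,-0.004,0,0,0,-0.004,0,0,0,-0.004,0,0,0])

```text
time_s: 9.62
tcp_pos: [0.6085, -0.1729, 0.2316]
eef_rot: [175.9, 90.0, -10.7]
contact_force: [-0.5, -0.9, -8.3]
gripper_width: 0.0108
```

Call:
play_rows(series=[-0.004,0,0,0,-0.004,0,0,0,-0.004,0,0,0,-0.004,0,0,0,-0.004,0,0,0])

```text
time_s: 10.03
tcp_pos: [0.6084, -0.1729, 0.2515]
eef_rot: [23.2, 90.0, -163.5]
contact_force: [0.2, -0.1, -7.1]
gripper_width: 0.0111
```

Call:
play_rows(series=[-0.004,0,0,0,-0.004,0,0,0,-0.004,0,0,0,-0.004,0,0,0,-0.004,0,0,0])

```text
time_s: 10.45
tcp_pos: [0.6084, -0.1728, 0.2714]
eef_rot: [-29.6, 90.0, 143.8]
contact_force: [-0.4, 0.5, -6.8]
gripper_width: 0.011
```

Call:
play_rows(series=[-0.004,0,0,0,-0.004,0,0,0,-0.003,0,0,0,-0.002,0,0,0,-0.001,0,0,0])

```text
time_s: 10.87
tcp_pos: [0.6085, -0.1729, 0.2855]
eef_rot: [-178.5, 90.0, -5.2]
contact_force: [-0.1, -0.8, -7.5]
gripper_width: 0.0108
```

Call:
play_rows(series=[0,0,0,0,0,0,0,0,0,0,0,0,0,0,0,0,0,0,0,0])

```text
time_s: 11.28
tcp_pos: [0.6084, -0.1729, 0.2849]
eef_rot: [10.1, 90.0, -176.5]
contact_force: [-0.2, 0.7, -8.0]
gripper_width: 0.0108
```

Call:
play_rows(series=[0,0,0,0,0,0,0,0,0,0,0,0,0,0,0,0,0,0,0,0])

```text
time_s: 11.7
tcp_pos: [0.6084, -0.1729, 0.2851]
eef_rot: [28.8, 90.0, -157.9]
contact_force: [-0.1, -0.1, -6.9]
gripper_width: 0.011
```

Call:
play_rows(series=[0,0,0,0,0,0,0,0,0,0,0,0,0,0,0,0,0,0,0,0])

```text
time_s: 12.12
tcp_pos: [0.6084, -0.1728, 0.2851]
eef_rot: [-149.9, 90.0, 23.4]
contact_force: [1.1, 0.2, -7.2]
gripper_width: 0.0111
```

Call:
play_rows(series=[0,0,0,0,0,0,0,0,0,0,0,0,0,0,0,0,0,0,0,0])

```text
time_s: 12.53
tcp_pos: [0.6084, -0.1729, 0.2851]
eef_rot: [148.4, 90.0, -38.2]
contact_force: [-0.4, -0.1, -6.6]
gripper_width: 0.0111
```

Run:
```python
from h import *
c=snap('side','side7');s=c['img']; snap('top','top7')
st=get_state();print(st['tcp_pos'],st['contact_force'],st['gripper_width'])
from fit import model
P=model([.6085,-.173,-.1144,1.571])+[0,0,st['tcp_pos'][2]-.185]
img=cv2.resize(s[130:280,270:420],None,fx=4,fy=4,interpolation=cv2.INTER_CUBIC)
for p in (proj(c,P)-[270,130])*4: cv2.circle(img,tuple(int(v) for v in p),4,(255,0,255),1)
cv2.imwrite('pics/c7.png',img)
```

```text
[ 0.60839841 -0.1728707   0.28506366] [ 0.70698303  0.32530966 -6.30113893] 0.010944721810793806
```

View pics/c7.png

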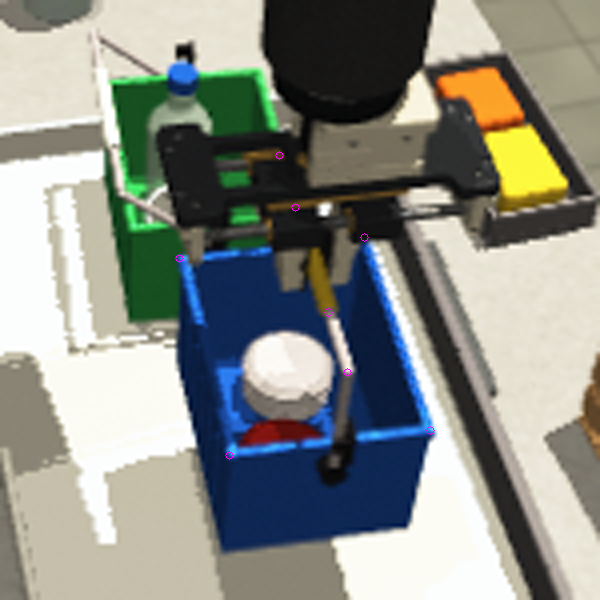

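View pics/top7.png

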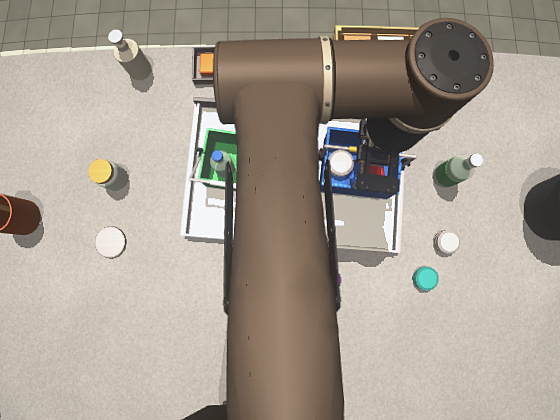

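The overlay of a level caddy raised 100 mm matches the rim corners, with bar corner (348,372) on the bar. Both cans are in it, and the green caddy and the counter things are in place. I'm handing in.

```bash
python3 -c "
from plant import close_job
print(close_job())"
```

```text
the job is handed in; nothing more can be done
None
```

I swung the blue caddy's handle up to its stop between half-open fingers while the caddy stood on the drawer floor. Then I gripped the yellow sleeve and lifted the caddy straight up 100 mm, with both cans in it. I handed in at about 12.6 s; no verdict was reported.

**Last checks:**
- **Steady:** the measured tool position held still to within about 0.2 mm over the last 1.2 s.
- **Weight:** the load on the gripper was about 7 N, and the fingers were closed on the sleeve at 11 mm.
- **Level and upright:** in the side picture, a level caddy with an upright handle at 100 mm fits the rim and bar to within a few pixels.
- **Cans:** the bare-metal can shows in both final pictures; the red one is partly hidden but visible.
- **Other things:** the green caddy and the lid, jar, bottle and can on the counter look unmoved.

No check failed or disagreed. Caddy tilt, speed and handle angle were judged only from the pictures and tool readings, not measured directly.

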